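# Fold out the crank and clamp the gauge pod

### The job

Clamp the gauge pod in the bench clamp so that its bulbs can be changed: fold the crank's grip out until it stands upright, then use it to turn the crank clockwise (seen from above) until the jaws hold the pod snugly from both sides. The pod's shell is thin, so stop as soon as you feel it tighten and do not crush it; let go with the grip left standing, and leave the other things on the bench alone.

Things in the scene. Friction and masses are not known exactly. Their poses are not given: they have to be found in the camera images.
- bench_clamp: bench clamp fixed to the bench: dark steel bed 130x300x12 mm, grey gearbox 90x100 mm (top at 78 mm) at one end, crank axis (vertical) at x 0, y -105. Origin on the bench; y runs from the gearbox to a grey stop jaw at the other end, z up; bed y -170 to +130. The stop jaw is set anew each time: its rubber face is fixed somewhere between y +92 and +108. Both jaws: 100 mm along x, tops at 52 mm
- clamp_jaw: moving jaw between gearbox and pod; origin at the middle of its rubber face, 12 mm above the bench. Slides along the clamp's +y to the stop jaw, 10 mm per radian of clockwise crank turn; move it only by the crank. Stays where it is left (resists about 25 N). Its rubber face gives 1 mm per 10 N. It starts 20 to 56 mm short of clamping
- crank_hub (a point): centre of the top face of the crank's flat aluminium disc (120 mm across), 96 mm above the bench. The disc turns about the vertical here, clockwise from above to close. Running free takes 0.25 N m (about 5 N at the upright grip), plus 0.01 N m per newton of clamping. Snug is 10 to 30 N of clamping: 2 to 6 N more at the grip than running free; over 45 N crushes the pod
- fold_pivot (a point): folding hinge of the grip, on the disc 50 mm from the crank axis and 14 mm above the disc's top, between two steel cheeks 21 mm wide over all; goes round with the disc. Folded, the grip lies flat from here across the hub; unfolded it stands straight up above this point
- grip_point (a point): where to pinch the grip: on its centre line, 48 mm from fold_pivot. The grip is a black plastic sleeve 17 mm in diameter, reaching from 14 to 66 mm from the pivot, that spins freely on its stem; folded flat, its underside is 5 mm above the disc
- crank_fold (a joint): fold angle of the grip: 0 is flat on the disc, pointing from the pivot over the hub; 1.57 is upright, and it can lean on outward to a stop at 1.7. The hinge is stiff (0.08 N m) and stays where it is left
- gauge_pod: the gauge pod, a thin moulded cup 76 x 162 x 44 mm with a small ear at each end, lying loose on the bed between the jaws, its long side (its own y axis) roughly along the jaws (the clamp's x axis); origin at the middle of its underside. The jaws meet its walls when their faces are 68 mm apart, after pushing it up to the stop jaw and square
- bulb_box: small carton 34 x 62 x 26 mm lying loose at the clamp's near side; leave it. Origin at the middle of its underside
- screwdriver: small screwdriver 18 x 153 x 16 mm lying loose behind the clamp; leave it. Origin at the middle of its underside
Mind the look-alikes: they are no part of the job. Leave any blue look-alike of the gauge_pod alone.

How it is judged:
By the outcome, as a careful person would: the job done as asked, in the order asked, and still so for the second after the job is handed in, with the robot touching nothing.
It also fails if it takes over 67 s, if anything falls off the work surface, if the arm or the gripper's body presses on something with over 40 N, if the wrist force passes 120 N, or if a joint passes its speed limit or range.

### The arm

A 6-joint arm with a two-finger parallel gripper is mounted at the origin on a cart in front of the work surface, level with it; the furniture and walls round the work are solid. World frame = base frame: x ahead of the robot, y to its left, z up, the work surface at z = 0. Lengths are in m, angles in rad, forces in N, time in s.
With the tool pointing down it reaches from about 0.375 to 0.825 m from the base axis. Payload 5.5 kg.
Tool frame: the origin (TCP) lies at the very end of the fingers, on their centre line; the grasp point (between the pads) lies 19 mm behind it; z points along the fingers, y is the line along which they close (so a half turn about z gives the same grasp; the last joint's range is limited). The gripper opens to 85 mm and grips with 20 to 120 N. Pads are 22 mm wide; open, the fingers measure 114 mm over their backs; the gripper's body (76 mm by 85 mm) begins 54 mm behind the grasp point. The pads swing forward as they close: fully open they stand 13 mm farther back than shut.
Start: joints at [1.21, 0.314, -0.047, 1.21, 0, 1.571], TCP at [0.212, 0.561, 0.207] pointing down, gripper open.
Joint ranges: [-2.67, 2.67], [-0.69, 1.73], [-1.03, 1.25], [-2.08, 2.16], [-1.42, 1.45], [-3.14, 3.14]. Speed limits (rad/s): [2.39, 2.39, 3.01, 3.14, 3.14, 3.14].

### API

Orientations are given as [roll, pitch, yaw] about the fixed x, y, z axes, in that order (R = Rz(yaw) Ry(pitch) Rx(roll)).
In Python, from bench import ctrl gives the robot as it stands. The module is installed in compiled form; this text tells all that it offers. Calls block until the motion is done:
- ctrl.move_to(position, orientation): joint-space move of the TCP to a pose.
- ctrl.move_linear(position, orientation=None, vel=0.15, stop_force=None): straight line of the TCP; orientation=None keeps the orientation; vel is the mean speed in m/s. With stop_force (N) it stops when the force on the tool has changed by that much, and returns True; else False.
- ctrl.move_joints(angles): joint-space move.
- ctrl.grip(opening, grasp_force=None): opening from 0.0 (shut) to 1.0 (fully open); grasp_force is the grip in N (None keeps the last); returns when the fingers have stopped.
- ctrl.hold(seconds).
- ctrl.solve_ik(position, orientation): joint angles nearest the present ones, or None.
- ctrl.snapshot(name): name is "side" or "top"; returns the picture (384x512x3 uint8, blue, green, red); there is no depth.
- ctrl.get_calibration(name): a dict with "mtx" (3x3 intrinsics, pixels), "R" (3x3) and "t" (3): a world point X has camera coordinates R X + t. Camera axes: x right, y down, z forward; pixel columns grow to the right and rows downward; lengths in m; the calibration is good to about 2 mm. A picture is of the moment at which its call begins. get_calibration takes no time and is no camera call.
A pose or a line that the arm cannot do raises ctrl.IKError and nothing moves.
- ctrl.job_done(): hands the job in; it is judged then, once.
Readings, each from a call of its own:
- ctrl.get_t(): time.
- ctrl.get_joints(): joint angles.
- ctrl.get_qd(): joint speeds.
- ctrl.get_joint_torque(): joint torques, N m.
- ctrl.get_ee_pos(): TCP position.
- ctrl.get_eef_rot(): TCP orientation.
- ctrl.get_ft_force(): force on the tool from outside, world axes, zero at the start.
- ctrl.get_wrist_torque(): the same for the moment, N m.
- ctrl.get_opening(): opening from 0.0 (shut) to 1.0 (fully open).
- ctrl.get_finger_force(): force on a finger pad.
Only numpy, scipy, OpenCV 4.12 (cv2) and the standard library are available. Lean on these libraries where they do the work, as an engineer would, in place of code of your own. Each camera call takes 0.05 s, during which the arm holds its last target. There are 200 camera calls.

## Working session

There is one attempt and no reset: what is moved stays moved. The work goes in short steps, each a Python script; the robot and the scene stay as the last script left them, time stands still between calls to the robot, and variables do not carry over. Pictures are saved under pics/ and viewed, at most 10 in all, crops included, and the job is handed in when it is done.

```bash
mkdir -p pics
python3 - <<'E'
from bench import ctrl
import cv2
for n in ("side","top"):
    im=ctrl.snapshot(n); cv2.imwrite(f"pics/{n}0.png",cv2.resize(im,(800,600),interpolation=cv2.INTER_CUBIC)); cv2.imwrite(f"pics/raw_{n}0.png",im)
    c=ctrl.get_calibration(n); print(n,c)
print(ctrl.get_t(),ctrl.get_eef_rot())
E
```

```text
side {'mtx': array([[469.54868528,   0.        , 252.88886253],
       [  0.        , 469.54868528, 189.23340632],
       [  0.        ,   0.        ,   1.        ]]), 'R': array([[ 0.96668534, -0.25564997, -0.01274913],
       [-0.15880936, -0.55995143, -0.81316295],
       [ 0.20074619,  0.78809739, -0.58189645]]), 't': array([-0.54980655,  0.15157997,  0.93749843])}
top {'mtx': array([[453.79805728,   0.        , 255.75589028],
       [  0.        , 453.79805728, 198.43926242],
       [  0.        ,   0.        ,   1.        ]]), 'R': array([[ 0.00429522, -0.9998699 ,  0.01554794],
       [-0.99579866, -0.00569888, -0.09139231],
       [ 0.09146903, -0.01509007, -0.99569358]]), 't': array([-0.04799159,  0.55978636,  1.08562495])}
0.1 [-3.14005872e+00  2.73810270e-05  2.78080475e+00]
```

View pics/side0.png

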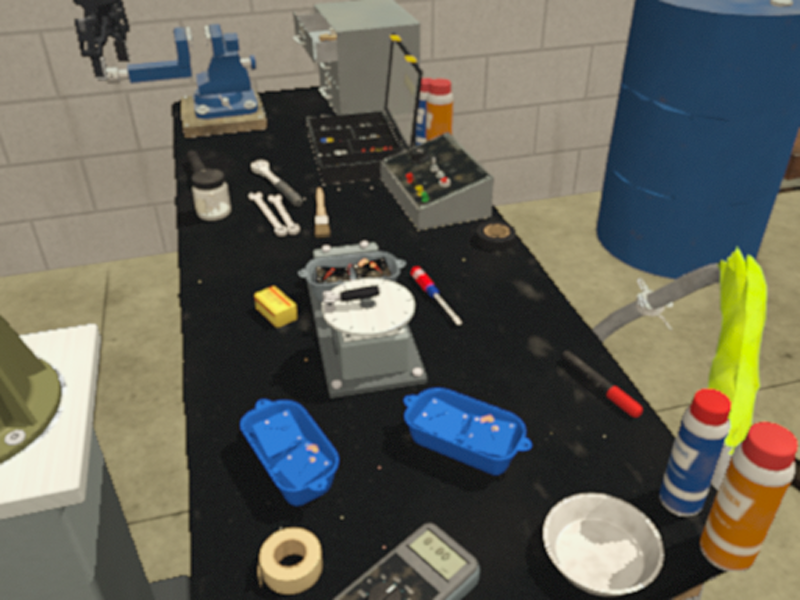

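View pics/top0.png

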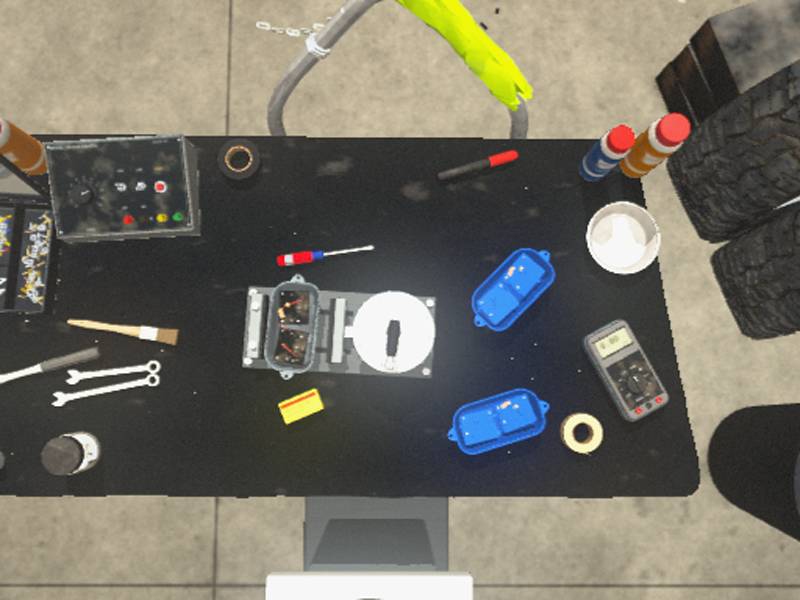

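The clamp is at about (310-425, 245-390) in the side view and (243-437, 275-378) in the top view. The disc is at the right, and the folded grip points from the pivot (about 390,365) over the hub. Next, enlarged crops.

Run:
```python
import cv2
s=cv2.imread("pics/raw_side0.png")[150:255,190:280]; cv2.imwrite("pics/cs.png",cv2.resize(s,None,fx=5.7,fy=5.7,interpolation=cv2.INTER_CUBIC))
t=cv2.imread("pics/raw_top0.png")[170:250,150:285]; cv2.imwrite("pics/ct.png",cv2.resize(t,None,fx=5.9,fy=5.9,interpolation=cv2.INTER_CUBIC))
```

```text
(no output)
```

View pics/cs.png

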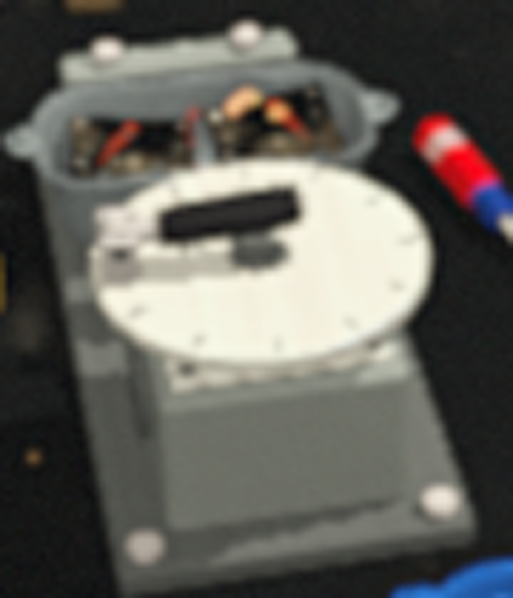

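View pics/ct.png

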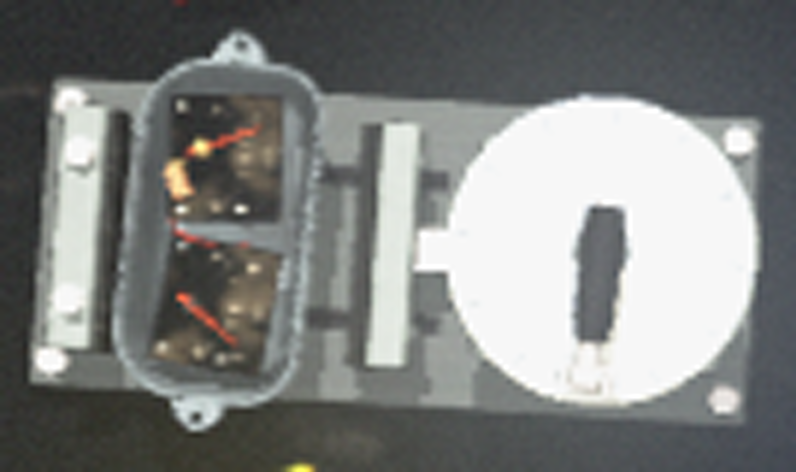

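The side crop shows the disc ellipse spanning x 92-434, y 158-365, with the sleeve from (165,225) to (298,205) and the cheeks near (125,225). The top crop shows the disc at x 447-758, y 96-405, the sleeve from (605,207) to (592,342), and bed corners at (55,80), (760,120), (745,422) and (30,382).

```bash
cat > h.py <<'E'
import numpy as np
from bench import ctrl
C={n:ctrl.get_calibration(n) for n in("side","top")}
S=lambda u,v:np.array([190+(u+.5)/5.7-.5,150+(v+.5)/5.7-.5])
T=lambda u,v:np.array([150+(u+.5)/5.9-.5,170+(v+.5)/5.9-.5])
def ray(n,p):
    c=C[n];d=c["R"].T@np.linalg.solve(c["mtx"],[*p,1]);return -c["R"].T@c["t"],d/np.linalg.norm(d)
def onz(n,p,z):
    o,d=ray(n,p);return o+d*(z-o[2])/d[2]
def tri(ps,pt):
    A=np.zeros((3,3));b=np.zeros(3)
    for n,p in(("side",ps),("top",pt)):
        o,d=ray(n,p);M=np.eye(3)-np.outer(d,d);A+=M;b+=M@o
    return np.linalg.solve(A,b)
def proj(n,X):
    c=C[n];q=c["mtx"]@(c["R"]@X+c["t"]);return q[:2]/q[2]
E
python3 - <<'E'
from h import *
np.set_printoptions(precision=4,suppress=True)
print("hub",tri(S(263,259),T(602.5,250.5)),onz("top",T(602.5,250.5),.096),onz("side",S(263,259),.096))
print("sleeve out",tri(S(298,205),T(605,207)),"in",tri(S(165,225),T(592,342)),"piv",tri(S(125,225),T(590,368)))
for a in((605,207),(592,342),(590,368)):print(onz("top",T(*a),.110))
for a in((298,205),(165,225),(125,225)):print(onz("side",S(*a),.110))
c=[onz("top",T(*a),.012) for a in((55,80),(760,120),(745,422),(30,382))];print(np.array(c))
for a,z in(((122,595),.006),((475,540),.006)):print(onz("side",S(*a),z))
print('jaw tops',[onz("top",T(*a),.052) for a in((361,365),(378,122),(418,122),(105,105),(95,350),(410,367))])
E
```

```text
hub [ 0.5234 -0.0352  0.0937] [ 0.5223 -0.035   0.096 ] [ 0.5237 -0.0383  0.096 ]
sleeve out [ 0.5377 -0.0357  0.1152] in [ 0.4884 -0.0313  0.1128] piv [ 0.4764 -0.0303  0.1147]
[ 0.5381 -0.0358  0.11  ]
[ 0.4865 -0.0311  0.11  ]
[ 0.4766 -0.0304  0.11  ]
[ 0.5394 -0.0286  0.11  ]
[ 0.491  -0.0277  0.11  ]
[ 0.4773 -0.0238  0.11  ]
[[ 0.598   0.195   0.012 ]
 [ 0.5829 -0.1016  0.012 ]
 [ 0.4561 -0.0953  0.012 ]
 [ 0.4714  0.2023  0.012 ]]
[ 0.455  -0.1001  0.006 ]
[ 0.5834 -0.1062  0.006 ]
jaw tops [array([0.4784, 0.0616, 0.052 ]), array([0.5767, 0.056 , 0.052 ]), array([0.5768, 0.0398, 0.052 ]), array([0.583 , 0.1666, 0.052 ]), array([0.4839, 0.1684, 0.052 ]), array([0.4777, 0.0419, 0.052 ])]
```

```bash
cat >> h.py <<'E'
np.set_printoptions(precision=4,suppress=True)
HUB=np.array([.523,-.0352,.096]); a0=-.09
u=np.array([np.cos(a0),np.sin(a0),0]); PIV=HUB-.05*u+[0,0,.0137]
O=[np.pi,0,a0]
E
python3 - <<'E'
from h import *
g=PIV+.048*u
ctrl.grip(.5,30)
ctrl.move_to(g+[0,0,.11],O)
print(ctrl.get_joints(),ctrl.get_t())
ctrl.move_linear([g[0],g[1],.13],vel=.2)
print(ctrl.move_linear([g[0],g[1],.0995],vel=.04,stop_force=6),ctrl.get_ee_pos())
f0=ctrl.get_ft_force()
ctrl.grip(0,30)
print(ctrl.get_opening(),ctrl.get_finger_force(),f0,ctrl.get_ft_force(),ctrl.get_t())
E
```

```text
[-0.0667  0.1621 -0.2117  1.197   0.0001 -3.1186] 4.475
False [ 0.5212 -0.035   0.0996]
0.0023126778415307474 0.21160501948770616 [-0.04    0.328   0.2643] [ 0.0178 -0.0086  0.3941] 6.4667
```

Run:
```python
from h import *
import cv2
print(ctrl.get_eef_rot(),ctrl.get_ee_pos())
a=ctrl.snapshot("side")[130:230,180:290]; b=ctrl.snapshot("top")[160:260,200:310]
cv2.imwrite("pics/c1.png",cv2.resize(np.hstack([a,b]),None,fx=3.6,fy=3.6,interpolation=cv2.INTER_CUBIC))
```

```text
[-3.1415 -0.0003 -0.09  ] [ 0.5212 -0.035   0.0996]
```

View pics/c1.png

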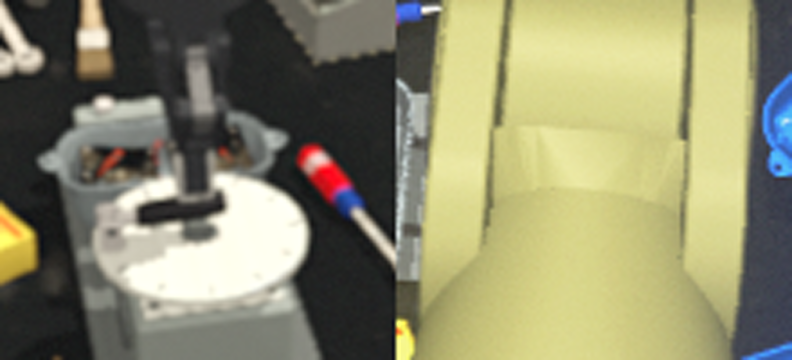

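The side view shows the shut fingers ending at about (195,195) in the crop, and the sleeve at (180,207) covers their tips. So the fingers missed it. Checking where the TCP projects.

Run:
```python
from h import *
p=ctrl.get_ee_pos()
for dz in (0,.01,.02,.03): print(dz,(proj("side",p+[0,0,dz])-[180,130])*3.6)
for s in (.014,.048,.066): print(s,(proj("side",PIV+s*u)-[180,130])*3.6)
```

```text
0 [194.6274 226.3712]
0.01 [193.986  211.9943]
0.02 [193.3366 197.4403]
0.03 [192.6792 182.706 ]
0.014 [133.573  218.4407]
0.048 [193.7623 211.8972]
0.066 [225.4027 208.4574]
```

Run:
```python
from h import *
import cv2
p=ctrl.get_ee_pos()
print(ctrl.move_linear([p[0],p[1],.088],vel=.01,stop_force=3),ctrl.get_ee_pos(),ctrl.get_ft_force(),ctrl.get_wrist_torque())
a=ctrl.snapshot("side")[165:215,205:255]
cv2.imwrite("pics/c2.png",cv2.resize(a,None,fx=11,fy=11,interpolation=cv2.INTER_CUBIC))
```

```text
True [ 0.5215 -0.0351  0.0938] [-0.3427  0.6194  4.7094] [0.0305 0.0559 0.015 ]
```

View pics/c2.png

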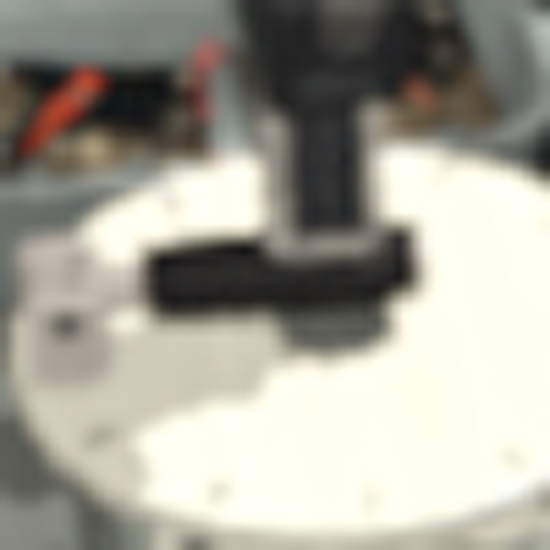

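The finger tips end at about (325,247) in the crop, overlapping the sleeve's top edge. So they rest on the sleeve, even though the TCP reads 0.094. I'll probe the real tip height with the fingers open.

```bash
cat >> h.py <<'E'
O=[np.pi,0,np.pi+a0]
E
python3 - <<'E'
from h import *
import cv2
g=PIV+.048*u
ctrl.move_linear([g[0],g[1],.15],vel=.2)
ctrl.grip(.45,30)
q=ctrl.get_joints(); q[5]+=np.pi; ctrl.move_joints(q)
print(ctrl.get_eef_rot(),ctrl.get_opening(),ctrl.get_t())
ctrl.move_linear([g[0],g[1],.10],O,vel=.15)
print(ctrl.move_linear([g[0],g[1],.082],vel=.02,stop_force=3),ctrl.get_ee_pos(),ctrl.get_ft_force())
a=ctrl.snapshot("side")[160:215,200:260]
cv2.imwrite("pics/c3.png",cv2.resize(a,None,fx=10,fy=10,interpolation=cv2.INTER_CUBIC))
print(ctrl.get_t())
E
```

```text
[-3.1415 -0.0004  3.0519] 0.4484902436538598 10.8333
False [ 0.5211 -0.035   0.0821] [ 0.3624  0.1941 -0.2509]
12.4167
```

View pics/c3.png

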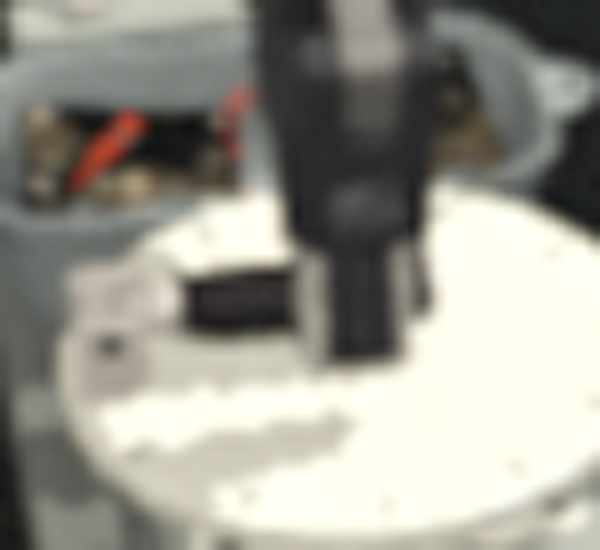

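The fingers now straddle the sleeve at about (360,300). The near tip ends at (360,360), still clear of the disc. I'll go a bit lower, then grip.

Run:
```python
from h import *
g=PIV+.048*u
if ctrl.move_linear([g[0],g[1],.072],vel=.02,stop_force=3):
    p=ctrl.get_ee_pos(); print("touch",p); ctrl.move_linear([p[0],p[1],p[2]+.005],vel=.05)
f0=ctrl.get_ft_force()
ctrl.grip(0,30)
print(ctrl.get_opening(),ctrl.get_finger_force(),f0,ctrl.get_ft_force(),ctrl.get_ee_pos(),ctrl.get_t())
```

```text
0.186466235847767 29.32787879370153 [-0.1824  0.6945 -0.6651] [0.1383 3.8735 0.7552] [ 0.5212 -0.0344  0.0722] 13.3833
```

Run:
```python
from h import *
p0=ctrl.get_ee_pos(); y0=p0-(PIV+.048*u)
for th in np.radians([5,12,20,30,40,50,60,70,80,90]):
    p=PIV+.048*(np.cos(th)*u+[0,0,np.sin(th)])+y0
    ctrl.move_linear(p,vel=.05)
    f=ctrl.get_ft_force(); print(round(np.degrees(th)),f,ctrl.get_opening(),ctrl.get_finger_force())
    if np.linalg.norm(f)>25: print("big");break
print(ctrl.get_ee_pos(),ctrl.get_t())
import cv2
a=ctrl.snapshot("side")[135:215,190:270]
cv2.imwrite("pics/c4.png",cv2.resize(a,None,fx=7,fy=7,interpolation=cv2.INTER_CUBIC))
```

```text
5 [ 0.3235  2.5602 -2.8503] 0.18381347612038704 29.80082003166899
12 [ 0.6003  2.6469 -2.8013] 0.1864300923234175 29.814909376145806
20 [-0.535   3.6093 -2.2543] 0.18599238675696483 29.976756776450202
30 [-0.1452  3.7001 -2.5255] 0.18621379560512163 30.240851103244495
40 [ 0.1577  3.987  -1.1456] 0.180432831608487 30.02171768574044
50 [ 1.866   4.5812 -1.043 ] 0.18639099219845628 29.93631637247745
60 [ 2.598   4.9023 -0.4814] 0.17782839372857084 29.72382945183199
70 [2.9047 5.167  1.1047] 0.1824385791620406 29.583840103587136
80 [3.9096 4.5686 3.1575] 0.18306398758007553 29.488575418945402
90 [4.5635 5.4778 6.4207] 0.18347063979979036 29.73755599348806
[ 0.4771 -0.03    0.1224] 16.4
```

View pics/c4.png

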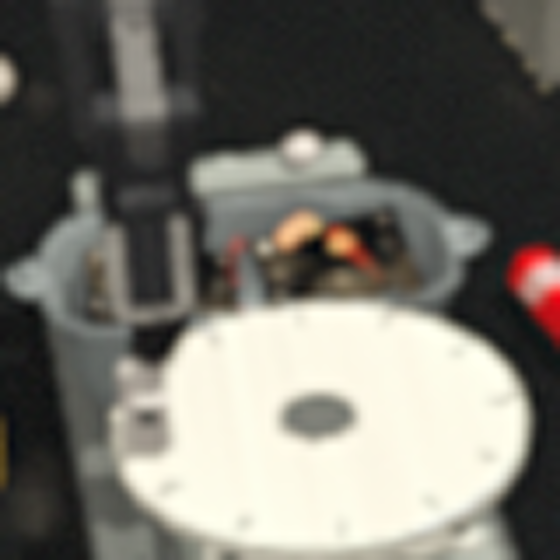

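The grip is standing, with the fingers at (150,250), the sleeve below them at (155,345) and the cheeks at (145,400). I'll release, lift clear and measure the lean from both cameras.

Run:
```python
from h import *
import cv2
ctrl.hold(.3); print(ctrl.get_ee_pos(),ctrl.get_ft_force())
p=ctrl.get_ee_pos()
ctrl.grip(.45); print(ctrl.get_ee_pos(),ctrl.get_ft_force())
ctrl.move_linear([p[0],p[1],.20],vel=.25)
ctrl.move_linear([.47,.16,.22],vel=.4)
a=ctrl.snapshot("side");b=ctrl.snapshot("top")
cv2.imwrite("pics/raw_side5.png",a);cv2.imwrite("pics/raw_top5.png",b)
a=a[140:215,200:275];b=b[185:260,215:290]
cv2.imwrite("pics/c5.png",cv2.resize(np.hstack([a,b]),None,fx=5.3,fy=5.3,interpolation=cv2.INTER_CUBIC))
print(ctrl.get_t())
f=lambda n,X,o:((proj(n,X)-o+.5)*5.3-.5)
for s in(0,.014,.066):
  print(s,f("side",PIV+[0,0,s],[200,140]),f("top",PIV+[0,0,s],[215,185])+[397.5,0])
```

```text
[ 0.4771 -0.03    0.1224] [4.29   5.4776 7.8186]
[ 0.4727 -0.0306  0.1198] [-0.8393 -0.2161  0.446 ]
18.2917
0 [ 56.0725 274.736 ] [583.7069 258.9744]
0.014 [ 53.6283 244.5793] [583.7846 258.4873]
0.066 [ 44.1653 127.8207] [584.093  256.5532]
```

View pics/c5.png

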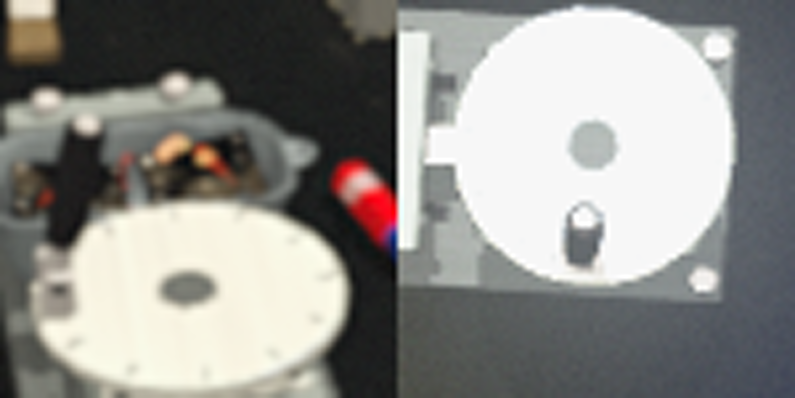

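The grip leans inward. Its cap is at (88,125) in the side view against (44,128) expected for upright, and at (583,215) in the top view against (584,257). The hub nut is at (187,287) side and (593,145) top. I'll measure this, then regrasp with the pads closing radially so they square it up.

Run:
```python
from h import *
s=lambda u_,v:np.array([200+(u_+.5)/5.3-.5,140+(v+.5)/5.3-.5]); t=lambda u_,v:np.array([215+(u_-397.5+.5)/5.3-.5,185+(v+.5)/5.3-.5])
print("cap",tri(s(88,125),t(583,215)),"hub",tri(s(187,287),t(593,145)),onz("top",t(593,145),.096),onz("side",s(187,287),.096),"disc",onz("top",t(594.5,145),.096))
print(PIV)
q=ctrl.get_joints(); print(q)
c=PIV+.010*u
q=ctrl.get_joints(); q[5]-=np.pi/2; ctrl.grip(.55,40); ctrl.move_joints(q)
yaw=np.pi+a0+np.pi/2
O2=[np.pi,0,yaw]; 
ctrl.move_linear([c[0],c[1],.20],O2,vel=.25); print(ctrl.get_joints(),ctrl.get_eef_rot())
print(ctrl.move_linear([c[0],c[1],.118],vel=.08,stop_force=6),ctrl.get_ft_force())
ctrl.grip(0,40); print(ctrl.get_opening(),ctrl.get_finger_force(),ctrl.get_ft_force(),ctrl.get_ee_pos())
ctrl.move_linear([PIV[0],PIV[1],.118],vel=.03); print(ctrl.get_ft_force(),ctrl.get_ee_pos(),ctrl.get_wrist_torque(),ctrl.get_t())
```

```text
cap [ 0.4896 -0.0302  0.1737] hub [ 0.5226 -0.0345  0.0967] [ 0.5225 -0.0345  0.096 ] [ 0.5231 -0.0335  0.096 ] disc [ 0.5225 -0.0351  0.096 ]
[ 0.4732 -0.0307  0.1097]
[ 0.327   0.1142 -0.2693  1.1896 -0.0005  0.4179]
[-0.0646  0.0993 -0.3293  1.1422  0.0006 -1.5454] [ 3.1415  0.0006 -1.6608]
False [-0.4768  0.6606 -0.2935]
0.20409996087312876 37.78191703429911 [-9.2839  0.2492 13.0042] [ 0.4805 -0.0313  0.1186]
[0.9935 1.4223 1.8784] [ 0.4742 -0.0307  0.1185] [ 0.0703 -0.4164 -0.0366] 22.9917
```

```bash
cat >> h.py <<'E'
HUB=np.array([.5226,-.0348,.096]); PH0=np.pi+a0
def go(psi,vel=.05,R=.05,z=.118):
    ph=PH0-psi
    yaw=ph+np.pi/2
    ctrl.move_linear(HUB*[1,1,0]+[R*np.cos(ph),R*np.sin(ph),z],[np.pi,0,(yaw+np.pi)%(2*np.pi)-np.pi],vel=vel)
    return rd(psi)
def rd(psi):
    ph=PH0-psi
    f=ctrl.get_ft_force(); p=ctrl.get_ee_pos()-HUB; a=np.arctan2(p[1],p[0])
    tan=np.array([np.sin(ph),-np.cos(ph),0]); rad=np.array([np.cos(ph),np.sin(ph),0])
    act=(PH0-a+np.pi)%(2*np.pi)-np.pi
    return np.array([psi,act,np.hypot(*p[:2])*1e3,-f@tan,f@rad,f[2],ctrl.get_t()])
E
python3 - <<'E'
from h import *
for psi in np.arange(.08,1.21,.08): print(go(psi).round(2))
ctrl.hold(.2);print(rd(psi).round(2),ctrl.get_joints(),ctrl.get_opening())
E
```

```text
[ 0.08  0.07 48.69  4.09 -3.85  2.67 23.24]
[ 0.16  0.15 48.74  3.6  -4.05  3.38 23.49]
[ 0.24  0.23 48.79  3.84 -5.09  3.72 23.74]
[ 0.32  0.31 48.84  3.66 -4.52  4.43 23.99]
[ 0.4   0.39 48.86  3.56 -4.33  4.54 24.24]
[ 0.48  0.47 48.93  3.14 -4.41  4.74 24.49]
[ 0.56  0.55 49.01  3.23 -4.4   5.37 24.74]
[ 0.64  0.63 49.03  2.75 -4.55  5.86 24.99]
[ 0.72  0.71 49.05  3.66 -4.13  5.75 25.24]
[ 0.8   0.79 49.17  3.65 -3.68  6.5  25.49]
[ 0.88  0.87 49.23  3.07 -3.13  7.26 25.74]
[ 0.96  0.95 49.28  3.92 -3.45  7.69 25.99]
[ 1.04  1.02 49.3   2.66 -2.65  8.83 26.24]
[ 1.12  1.1  49.37  2.65 -2.88  8.08 26.49]
[ 1.2   1.18 49.54  3.71 -3.08  7.95 26.74]
[ 1.2   1.18 49.55  3.62 -2.39  7.29 26.94] [ 0.0254  0.199  -0.406   0.9673 -0.001  -0.2585] 0.1844673491099869
```

Run:
```python
from h import *
psi=1.2; D=[]
while psi<4.4:
    psi+=.08 if psi<1.75 else .05
    r=go(psi); D.append(r[3]); print(r.round(2))
    b=np.median(D[:12])
    if len(D)>5 and (np.mean(D[-2:])>b+2.0 or D[-1]>b+3 or r[6]>52): print("stop",b);break
ctrl.hold(.2);print(rd(psi).round(2),ctrl.get_joints()[5])
```

```text
[ 1.28  1.26 49.6   3.09 -1.52  8.81 27.19]
[ 1.36  1.34 49.65  3.65 -2.13  8.59 27.44]
[ 1.44  1.42 49.73  2.55 -2.68  9.29 27.69]
[ 1.52  1.5  49.73  2.   -1.99  9.72 27.94]
[ 1.6   1.58 49.81  3.85 -1.46  9.77 28.19]
[ 1.68  1.66 49.84  2.9  -0.94  8.61 28.44]
[ 1.76  1.73 49.89  3.95 -2.03 10.09 28.69]
[ 1.81  1.78 49.88  4.18 -1.16  8.85 28.94]
[ 1.86  1.83 49.95  3.08 -2.05  9.37 29.19]
[ 1.91  1.88 50.    3.84 -1.4  10.2  29.44]
[ 1.96  1.93 50.    4.28 -1.79  9.62 29.69]
[ 2.01  1.98 50.02  4.87 -0.54  9.77 29.94]
[ 2.06  2.02 50.01  3.98 -1.18  9.5  30.19]
[ 2.11  2.07 50.03  2.85 -1.06  9.09 30.44]
[ 2.16  2.12 50.06  3.61 -1.12  8.91 30.69]
[ 2.21  2.17 50.07  3.88 -0.82  8.78 30.94]
[ 2.26  2.22 50.06  4.71 -1.1   7.26 31.19]
[ 2.31  2.27 50.09  4.84 -0.31  9.44 31.44]
[ 2.36  2.32 50.11  4.13 -0.71  7.93 31.69]
[ 2.41  2.37 50.14  3.45  0.08  8.53 31.94]
[ 2.46  2.42 50.11  3.54  0.02  8.37 32.19]
[ 2.51  2.47 50.12  4.64 -0.94  9.14 32.44]
[ 2.56  2.52 50.13  4.77 -0.13  7.98 32.69]
[ 2.61  2.57 50.12  4.48 -0.34  5.79 32.94]
[ 2.66  2.62 50.11  4.88 -0.61  7.89 33.19]
[ 2.71  2.67 50.13  4.96  0.07  6.7  33.44]
[ 2.76  2.72 50.16  4.74  0.33  7.48 33.69]
[ 2.81  2.77 50.09  4.18  0.24  6.23 33.94]
[ 2.86  2.82 50.08  6.05  0.29  6.7  34.19]
[ 2.91  2.87 50.09  5.08 -1.23  5.43 34.44]
[ 2.96  2.92 50.08  4.89  0.57  5.97 34.69]
[ 3.01  2.97 50.08  4.39  0.71  5.74 34.94]
[ 3.06  3.02 50.07  4.75  0.17  5.62 35.19]
[ 3.11  3.06 50.07  5.64 -0.43  5.63 35.44]
[ 3.16  3.11 50.06  5.48  0.43  5.59 35.69]
[ 3.21 -3.13 50.01  7.61  0.49  4.52 35.94]
stop 3.7479534246425135
[ 3.21 -3.13 50.03  6.82  0.52  4.78 36.14] 1.6510124137797233
```

Run:
```python
from h import *
psi=3.21
def avg():
    D=[]
    for _ in range(6): ctrl.hold(.04); D.append(rd(psi)[3])
    return np.mean(D)
print(avg())
for _ in range(6):
    psi+=.025; go(psi,.03); m=avg(); print(round(psi,3),m.round(2),ctrl.get_t())
    if m>8.0: break
```

```text
6.838843303540929
3.235 8.12 36.8917
```

Run:
```python
from h import *
import cv2
p=ctrl.get_ee_pos()
ctrl.grip(.5); print(ctrl.get_ft_force(),ctrl.get_ee_pos(),p)
ctrl.move_linear([p[0],p[1],.21],vel=.2)
ctrl.move_linear([.47,.20,.25],vel=.35)
a=ctrl.snapshot("side");b=ctrl.snapshot("top")
cv2.imwrite("pics/raw_side6.png",a);cv2.imwrite("pics/raw_top6.png",b)
a=a[130:220,190:275];b=b[165:255,145:290]
cv2.imwrite("pics/c6.png",cv2.resize(np.hstack([a,b]),None,fx=3.47,fy=3.47,interpolation=cv2.INTER_CUBIC))
print(ctrl.get_t())
f=lambda n,X,o:((proj(n,X)-o+.5)*3.47-.5)
ph=PH0-3.19; P=HUB+[.05*np.cos(ph),.05*np.sin(ph),.014]
for s in(0,.014,.066):
  print(s,f("side",P+[0,0,s],[190,130]),f("top",P+[0,0,s],[145,165])+[85*3.47,0])
```

```text
[ 0.1016  0.425  -1.3254] [ 0.5711 -0.0441  0.1175] [ 0.5723 -0.0407  0.1184]
38.8833
0 [240.7972 197.6054] [677.247   87.0516]
0.014 [240.6737 177.9465] [677.5398  84.6519]
0.066 [240.1958 101.8699] [678.7019  75.1306]
```

View pics/c6.png

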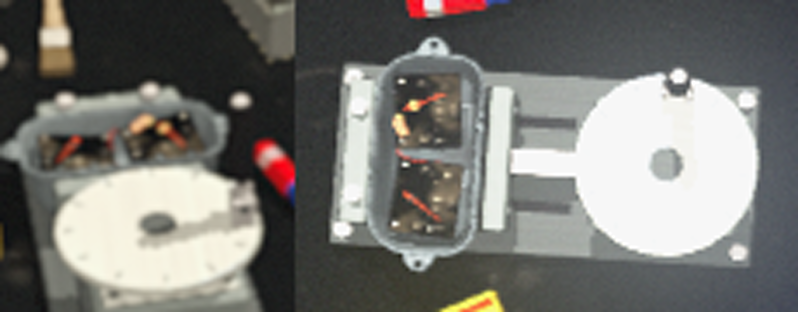

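The pod sits square between both jaws. The grip is upright: its cap is at (241,100) side and (679,76) top, and upright predicts (240,102) and (679,75). Handing in.

```bash
python3 -c "
from bench import ctrl
print(ctrl.job_done(),ctrl.get_t())"
```

```text
the job is handed in; nothing more can be done
the job is handed in; nothing more can be done
```

I folded the grip upright and turned the crank clockwise about 3.2 rad, until the grip force rose about 3 N above running free (roughly 15 N of clamping); the pod sits square between the jaws, the grip is released and standing, and the job was handed in at about 39 s.

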